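# Slide the frame spacer along the rail into its corner pocket

## Robot

A 7-joint arm with a two-finger parallel gripper is mounted at the origin on the work surface. World frame = base frame: x ahead of the robot, y to its left, z up, the work surface at z = 0. Lengths are in m, angles in rad, forces in N, time in s.
With the tool pointing down it reaches from about 0.35 to 0.9 m from the base axis. Payload 19.9 kg.
Tool frame: the origin (TCP) lies at the very end of the fingers, on their centre line; the grasp point (between the pads) lies 19 mm behind it; z points along the fingers, y is the line along which they close (so a half turn about z gives the same grasp; the last joint's range is limited). The gripper opens to 94 mm and grips with 3 to 60 N. Pads are 16 mm wide; open, the fingers measure 119 mm over their backs; the gripper's body (75 mm by 177 mm) begins 78 mm behind the grasp point.
Start: joints at [1.073, 0.417, -0.01, 1.614, 0.005, 1.111, -0.053], TCP at [0.276, -0.561, 0.205] pointing down, gripper open.
Joint ranges: [-2.81, 2.81], [-0.39, 2.02], [-1.27, 1.25], [0.06, 2.57], [-1.19, 4.33], [0.19, 2], [-2.82, 2.82]. Speed limits (rad/s): [1.89, 1.89, 2.39, 2.39, 3.01, 3.01, 3.01].

## Interface

Orientations are given as a unit quaternion [x, y, z, w].
In Python, from plant import monitor, imaging, ticket gives the robot as it stands. The module is installed in compiled form; this text tells all that it offers.
- The arm moves only by the tool drive_tool, never from a script. Its argument "series" is a list of rows, each an object with "grip": the closure, from -1 (fully open) to 1 (shut); "delta_pos": the shift along the tool's x, y, z in units of 300 mm (1.0 is 300 mm), a list of three; "turn": the turn about the tool's z in units of pi rad (1.0 is pi rad). A call has 1 to 8 rows; each row is the pose to reach, as a shift and turn from the pose commanded when the call began, along the tool's axes at that moment, turning the shorter way round; what a row does not reach only later rows make up. A row lasts 1/12 s, in which the tool goes at most 41.7 mm and 7.16 degrees, less where a joint would pass 70% of its speed; a pose out of reach is approached as far as the arm can. A call with a number of a shift or a turn outside -1 to 1 is refused whole. A call with a gripper value outside its range is refused whole. The fingers move at their own pace and stop on an object; "squeeze" is the grip in N (left out, the last holds). Time passes only in rows, so rows that repeat a pose let the fingers close. It gives the time, the measured TCP pose, the force, the opening and the grip force at its end, in the units of the state.
- monitor.get_obs(): the state, without advancing time (a new reading comes with each control period).
- imaging.capture(name): name is "scene" or "top" or "wrist"; returns the picture (384x512x3 uint8, red, green, blue); there is no depth.
- imaging.calibration(name): a dict with "vfov" (degrees; the focal length in pixels is half the picture's height over the tangent of half this angle, whatever the lens; pixels are square), "cx", "cy" (the principal point, pixels), "xyz" and "orientation" of the camera in the world; the wrist camera has in their place "tool_from_camera" (4x4, takes a point from camera to tool coordinates, whose origin is the TCP and whose axes are the flange's). Camera axes: x right, y down, z forward; pixel columns grow to the right and rows downward; lengths in m; the calibration is good to about 2 mm. The wrist camera is an equidistant fisheye: a pixel r from the principal point sees the ray r / f radians off the axis. A picture is of the moment at which its call begins: read the wrist's pose just before it. calibration takes no time and is no camera call.
- ticket.hand_in(): hands the job in; it is judged then, once.
The state is a dict: "t": time; "qpos": joint angles; "dq": joint speeds; "joint_efforts": joint torques, N m; "ee_pos": TCP position; "tcp_rot": TCP orientation; "wrist_force": force on the tool from outside, world axes, zero at the start; "moment": the same for the moment, N m; "gripper_width": finger opening in m; "finger_force": force on a finger pad.
Only numpy, scipy, OpenCV 4.12 (cv2) and the standard library are available. Lean on these libraries where they do the work, as an engineer would, in place of code of your own. Each camera call takes 0.05 s, during which the arm holds its last target. There are 200 camera calls.

## Task

On the plywood jig, push the dark wooden spacer flat against the long metal rail without lifting it, while it is still well short of the corner pocket. Then push it along the rail, keeping it against the rail, into the corner pocket until it is fully home against the end stop, and move away. Leave everything else where it stands.

Things in the scene. Friction and masses are not known exactly. Their poses are not given: they have to be found in the camera images.
- spacer_center (a point): centre of the loose spacer, a dark wooden block with two brass discs on its top, 50 mm wide (its x) by 64 mm long (its y) by 18 mm tall (its z); about 0.06 to 0.11 kg. It lies flat on the jig board, and is only to be pushed.
- home (a point): the place of the spacer's centre when fully home in the corner pocket; fixed to the jig, 18 mm above the table. Axes: x square to the rail and towards it, y along the rail towards the end stop, z up. In this frame, mm: rail face x = 25, stop face y = 32, board top z = -9. The spacer starts with its centre at x -115 to -70, y -258 to -168, turned up to 0.5 rad.
- jig: plywood board 230 x 400 mm (x, y), 9 mm thick, screwed to the table but placed and turned anew each time; origin at the centre of its underside, axes as home (which lies at 65, 138, 18 mm). On it stand an aluminium rail, an aluminium end stop and a blue lip, all 14 mm above the board.
- rail (a point): top edge of the rail's face, half-way along the board (jig at 90, 0, 23 mm), axes as the jig's. The rail is 18 mm thick, behind this face, and runs from y -172 to 188 mm of the jig. The end stop crosses its end at right angles, with its face at y = 170 mm.
- pocket_mouth (a point): middle of the pocket's mouth, level with the tops (jig at 63.5, 135, 23 mm), axes as the jig's. The pocket is 53 mm wide, between the rail and the blue lip (12 mm thick), and 35 mm deep to the stop; the lip flares outward over 18 mm ahead of the mouth. The home spacer's tail sticks out 29 mm.
- screw_jar: small glass jar with a steel cap, 40 mm across, 45 mm tall, standing on the jig board in the near corner at the pocket's end; origin at the centre of its underside. A bystander, not to be disturbed.
- tape_roll: red packing-tape roll lying flat, 90 mm across, 25 mm tall; origin at the centre of its underside. A bystander, not to be disturbed.
- glue: white glue bottle with orange cap, 50 mm across, 130 mm tall; origin at the centre of its underside. A bystander, not to be disturbed.
- cutter: black snap-off knife with a red slide, 150 mm long, 18 mm tall, lying on the table; origin at the centre of its underside. A bystander, not to be disturbed.
- screwdriver: screwdriver lying on the table; origin at the centre of its underside. A bystander, not to be disturbed.
- cork_block: cork sanding block, 60 x 90 x 30 mm; origin at the centre of its underside. A bystander, not to be disturbed.
- brush_cup: blue ceramic cup, 76 mm across, 90 mm tall; origin at the centre of its underside. A bystander, not to be disturbed.
- spacer: the same spacer; origin at the centre of its underside, axes as above

How it is judged:
By the outcome, as a careful person would: the job done as asked, in the order asked, and still so for the second after the job is handed in, with the robot touching nothing.
It also fails if it takes over 51 s, if anything falls off the work surface, if the arm or the gripper's body presses on something with over 40 N, if the wrist force passes 120 N, or if a joint passes its speed limit or range.

## Working session

There is one attempt and no reset: what is moved stays moved. The work goes in short steps, Python scripts to look and compute and a tool call to move; the robot and the scene stay as the last step left them, time stands still between calls to the robot, and variables do not carry over. Pictures are saved under pics/ and viewed, at most 10 in all, crops included, and the job is handed in when it is done.

Besides the shell and the picture viewer there is one more tool, called after "Call:" by a JSON object that holds its "api" and its "payload", one argument or row to a line. drive_tool: Moves the arm, as the interface text tells. Shifts and turns lie within -1 to 1; 1 stands for 300 mm of shift or pi rad of turn. Its arguments: {"type":"object","properties":{"series":{"type":"array"},"squeeze":{"type":"number"}},"required":["series"]}

```bash
mkdir -p pics; python3 - <<'E'
from plant import monitor, imaging
import cv2
for n in("top","scene"):
    im=imaging.capture(n); cv2.imwrite(f"pics/{n}0.png",cv2.resize(im[:,:,::-1],(800,600),interpolation=cv2.INTER_CUBIC))
    print(n,imaging.calibration(n))
print(imaging.calibration("wrist")); print(monitor.get_obs())
E
```

```text
top {'vfov': 43.251445308069655, 'cx': 248.63215072846927, 'cy': 190.07026457620407, 'xyz': array([ 0.25685791, -0.02336466,  1.31242736]), 'orientation': array([ 0.72966464, -0.67439454,  0.0772045 , -0.08258927])}
scene {'vfov': 52.35275840526146, 'cx': 255.26235178717508, 'cy': 185.11289641974986, 'xyz': array([ 1.28508815, -0.05470577,  1.14169369]), 'orientation': array([ 0.69520572,  0.65775219, -0.19435403, -0.21512224])}
{'vfov': 65.70646984690485, 'cx': 253.7172659050838, 'cy': 192.48138227534713, 'tool_from_camera': array([[-1.05499231e-04, -9.70231162e-01, -2.42180678e-01,
         6.92340197e-02],
       [ 9.99999994e-01, -1.06240452e-04, -9.99845774e-06,
         2.87545198e-04],
       [-1.60285696e-05, -2.42180678e-01,  9.70231168e-01,
        -1.78294470e-01],
       [ 0.00000000e+00,  0.00000000e+00,  0.00000000e+00,
         1.00000000e+00]])}
{'t': 0.1, 'qpos': array([ 1.07251442,  0.4179089 , -0.0102842 ,  1.6140787 ,  0.0046848 ,
        1.11070805, -0.05298099]), 'dq': array([-0.00044483, -0.00192799,  0.00024975, -0.00130249,  0.00027745,
       -0.00010432, -0.00127962]), 'joint_efforts': array([ 2.90527547e-03, -8.52564955e+01,  6.40405566e-01, -4.26687670e+01,
       -4.90572641e-02,  1.63609127e-02, -4.16620509e-06]), 'ee_pos': array([ 0.27550457, -0.56063806,  0.20490612]), 'tcp_rot': array([ 9.74031490e-01,  2.26411939e-01, -1.60191380e-04, -5.15308733e-04]), 'wrist_force': array([-0.46608954, -0.26161925, -0.42414797]), 'moment': array([-7.76218193e-02,  8.61199024e-03, -7.27810982e-05]), 'finger_force': 0.0, 'gripper_width': 0.09401451615252138}
```

View pics/top0.png

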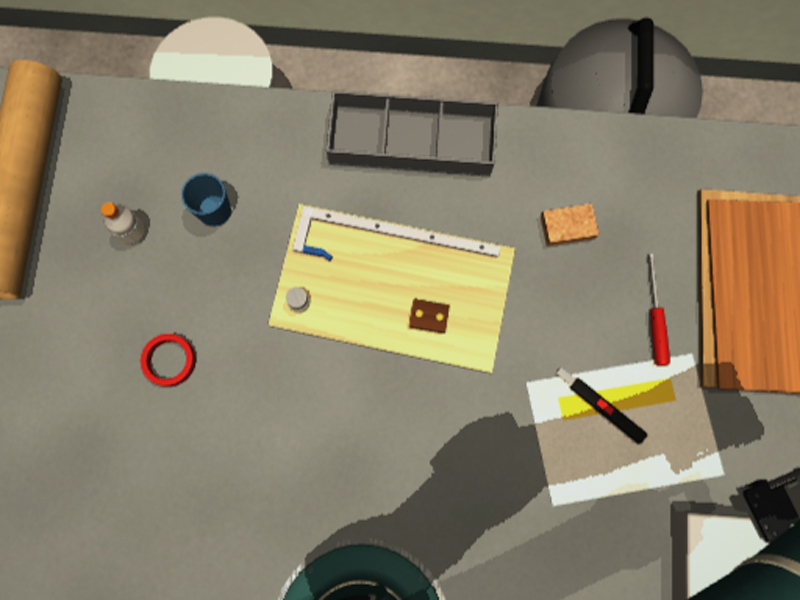

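View pics/scene0.png

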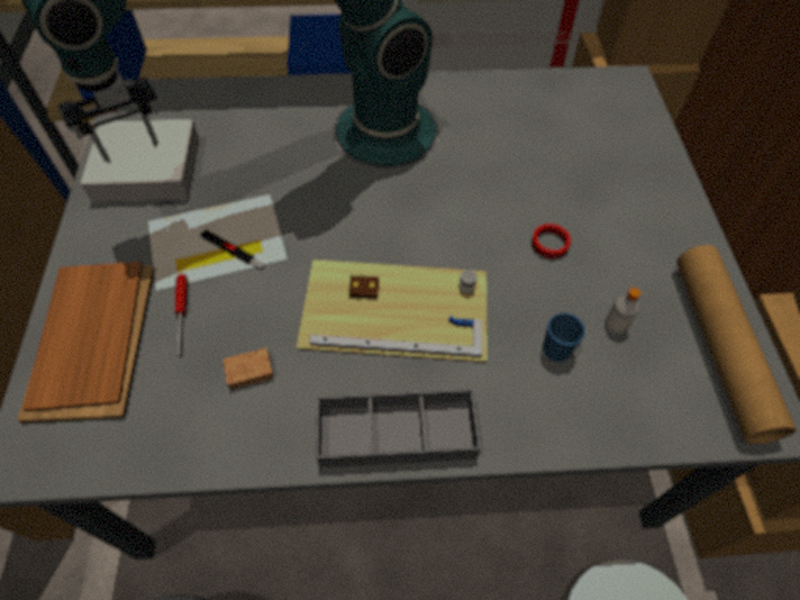

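The top view shows the jig with its corners at about (300,205), (514,247), (493,372) and (269,326). The spacer is near (429,316), the jar at (297,298), the lip at (318,254), and the stop is on the left. I'll take an enlarged crop.

```bash
python3 - <<'E'
import cv2
from plant import imaging
im=imaging.capture("top")[:,:,::-1]
c=im[120:250,165:340]; cv2.imwrite("pics/crop1.png",cv2.resize(c,None,fx=4.5,fy=4.5,interpolation=cv2.INTER_CUBIC))
E
```

```text
(no output)
```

View pics/crop1.png

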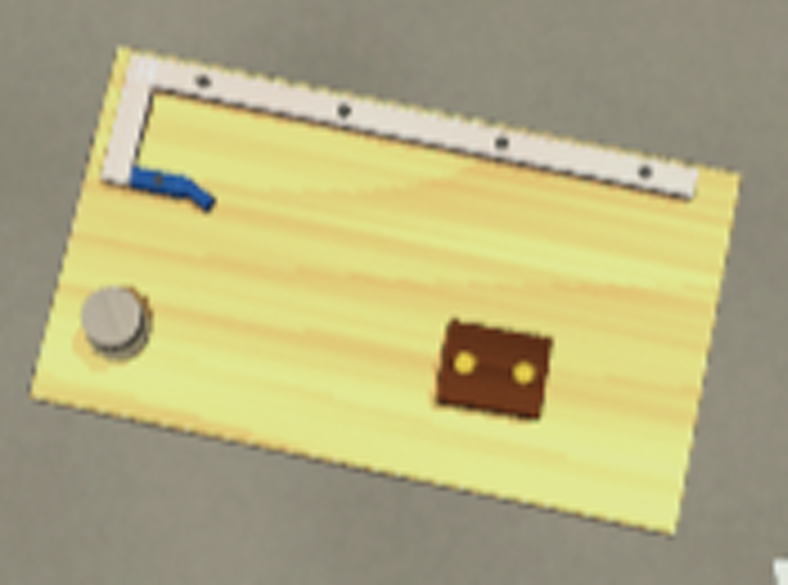

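```bash
cat > h.py <<'E'
import numpy as np
from scipy.spatial.transform import Rotation as R
from scipy.optimize import least_squares
from plant import imaging
def topray(px,z,name="top"):
    c=imaging.calibration(name); f=192/np.tan(np.radians(c["vfov"])/2)
    px=np.atleast_2d(px)
    d=np.c_[(px-[c["cx"],c["cy"]])/f,np.ones(len(px))]
    d=R.from_quat(c["orientation"]).apply(d)
    return (c["xyz"]+d*((z-c["xyz"][2])/d[:,2])[:,None])[:,:2]
def wristray(px,z,pos,q):
    c=imaging.calibration("wrist"); f=192/np.tan(np.radians(c["vfov"])/2)
    v=np.atleast_2d(px)-[c["cx"],c["cy"]]; r=np.linalg.norm(v,axis=1); th=r/f
    d=np.c_[v/r[:,None]*np.sin(th)[:,None],np.cos(th)]
    T=np.array(c["tool_from_camera"]); Q=R.from_quat(q)
    o=pos+Q.apply(T[:3,3]); d=Q.apply(d@T[:3,:3].T)
    return (o+d*((np.asarray(z)-o[2])/d[:,2])[:,None])[:,:2]
def fit(J,W):
    def res(p):
        c,s=np.cos(p[2]),np.sin(p[2]); return (J@np.array([[c,s],[-s,c]])+p[:2]-W).ravel()
    r=least_squares(res,[.5,0,0]); return r.x,res(r.x).reshape(-1,2)
def toj(p,w):
    c,s=np.cos(p[2]),np.sin(p[2]); return (np.atleast_2d(w)-p[:2])@np.array([[c,-s],[s,c]])
E
python3 - <<'E'
from h import *
cr=lambda a:(np.array(a,float)+.5)/4.5-.5+[165,120]
px=cr([[120,47],[740,175],[673,533],[33,400],[691,198],[153,92],[697,170]])
z=np.array([.009]*4+[.023]*3)
J=np.array([[115,200],[115,-200],[-115,-200],[-115,200],[90,-172],[90,170],[108,-172]])/1e3
p,e=fit(J,topray(px,z)); print(p,e*1e3)
s=topray(cr([[465,363],[524,373],[453,320],[551,340]]),.027); j=toj(p,s); print(s,j*1e3)
d=j[0]-j[1];d2=j[2]-j[3]; print("rel yaw",-np.arctan2(d[0],d[1]),-np.arctan2(d2[0],d2[1]),j[:2].mean(0)*1e3)
print("jar",toj(p,topray(cr([[113,313]]),.054))*1e3)
E
```

```text
[ 0.57671112 -0.00688141 -0.12928093] [[-1.73395731  1.78692798]
 [ 0.04601633 -0.86549249]
 [-1.03518627 -2.07100217]
 [ 0.03224249  2.50417973]
 [ 0.36043636 -1.420833  ]
 [ 2.35457861  0.94831211]
 [-0.02413021 -0.88209216]]
[[ 0.52824364 -0.05615772]
 [ 0.52490779 -0.09198201]
 [ 0.5541829  -0.04707055]
 [ 0.54648371 -0.10694752]] [[ -41.71025566  -55.11357242]
 [ -40.3997658   -91.06896555]
 [ -17.15899538  -42.7581109 ]
 [ -17.07453191 -103.12799584]]
rel yaw 0.036431531031480384 0.0013990983887900684 [-41.05501073 -73.09126898]
jar [[-60.88611873 154.96857489]]
```

Fit: the jig is at (0.577, −0.007) with yaw −0.129. The spacer is at jig (−41, −73) mm, almost aligned, and the jar is at (−61, 155). I'll first push towards the rail with two spread fingers, with tool x along jig +x.

```bash
cat > g.py <<'E'
from h import *
from plant import monitor
import sys
P=np.array([0.5767,-0.0069,-0.1293])
def go(x,y,z,ang,P=P):
    "jig mm target, z world mm, ang = tool x relative to jig x"
    o=monitor.get_obs(); Q=R.from_quat(o["tcp_rot"])
    c,s=np.cos(P[2]),np.sin(P[2])
    w=np.array([P[0]+(c*x-s*y)/1e3,P[1]+(s*x+c*y)/1e3,z/1e3])
    d=Q.inv().apply(w-o["ee_pos"])/.3
    tx=Q.apply([1,0,0]); a=(ang+P[2]-np.arctan2(tx[1],tx[0])+np.pi)%(2*np.pi)-np.pi
    print("delta",d.round(4),"turn",round(-a/np.pi,4))
def where():
    o=monitor.get_obs(); tx=R.from_quat(o["tcp_rot"]).apply([1,0,0])
    print("t",o["t"],"jig",toj(P,o["ee_pos"][:2])*1e3,o["ee_pos"][2]*1e3,"ang",np.arctan2(tx[1],tx[0])-P[2],"F",o["wrist_force"],"w",o["gripper_width"],"q7",o["qpos"][6])
E
python3 -c "
from g import *
where(); go(-105,-73,150,0)"
```

```text
t 0.15 jig [[-227.23615058 -587.96605187]] 204.98704874541733 ang 0.5861767381140904 F [ 0.13916349  0.9336065  -0.18453361] w 0.09386649813718952 q7 -0.05297927081170826
delta [ 1.289  -1.2044  0.1843] turn 0.1866
```

Call:
{"api": "drive_tool", "payload": {
  "series": [
    {"grip":0.47,"delta_pos":[0.65,-0.6,0],"turn":0.187},
    {"grip":0.47,"delta_pos":[0.65,-0.6,0],"turn":0.187},
    {"grip":0.47,"delta_pos":[0.65,-0.6,0],"turn":0.187},
    {"grip":0.47,"delta_pos":[0.65,-0.6,0],"turn":0.187},
    {"grip":0.47,"delta_pos":[0.65,-0.6,0],"turn":0.187},
    {"grip":0.47,"delta_pos":[0.65,-0.6,0],"turn":0.187},
    {"grip":0.47,"delta_pos":[0.65,-0.6,0],"turn":0.187},
    {"grip":0.47,"delta_pos":[0.65,-0.6,0],"turn":0.187}
  ]
}}

```text
t: 0.82
ee_pos: [0.3734, -0.3084, 0.2056]
tcp_rot: [0.998, -0.062, 0.0, -0.001]
wrist_force: [0.4, -0.0, -0.2]
gripper_width: 0.0442
finger_force: 0.0
```

```bash
python3 -c "
from g import *
where(); go(-105,-73,130,0)"
```

```text
t 0.8167 jig [[-162.68761767 -325.18520621]] 205.58870158284375 ang 0.005041445860676966 F [ 0.43348177 -0.00903035 -0.18067561] w 0.044183675776125704 q7 -1.0760819449127792
delta [ 0.1964 -0.8394  0.2529] turn 0.0016
```

Call:
{"api": "drive_tool", "payload": {
  "series": [
    {"grip":0.47,"delta_pos":[0.19,-0.8,0.2],"turn":0},
    {"grip":0.47,"delta_pos":[0.19,-0.8,0.2],"turn":0},
    {"grip":0.47,"delta_pos":[0.19,-0.8,0.2],"turn":0},
    {"grip":0.47,"delta_pos":[0.19,-0.8,0.2],"turn":0},
    {"grip":0.47,"delta_pos":[0.19,-0.8,0.2],"turn":0},
    {"grip":0.47,"delta_pos":[0.19,-0.8,0.2],"turn":0},
    {"grip":0.47,"delta_pos":[0.19,-0.8,0.2],"turn":0},
    {"grip":0.47,"delta_pos":[0.19,-0.8,0.2],"turn":0}
  ]
}}

```text
t: 1.48
ee_pos: [0.4593, -0.0806, 0.1448]
tcp_rot: [0.998, -0.063, -0.001, -0.0]
wrist_force: [0.2, -0.9, 0.4]
gripper_width: 0.0249
finger_force: 0.0
```

```bash
python3 - <<'E'
from g import *
import cv2
o=monitor.get_obs(); im=imaging.capture("wrist")
cv2.imwrite("pics/w1.png",cv2.resize(im[:,:,::-1],(800,600),interpolation=cv2.INTER_CUBIC))
np.savez("w1.npz",p=o["ee_pos"],q=o["tcp_rot"])
where(); go(-105,-73,90,0)
E
```

```text
t 1.5333 jig [[-106.95871435  -90.17011931]] 145.16375378668005 ang 0.00018996768108955897 F [-0.86171931 -0.52885174  0.79797777] w 0.024620961447061124 q7 -1.650434252823404
delta [ 0.0067 -0.0572  0.1839] turn 0.0001
```

View pics/w1.png

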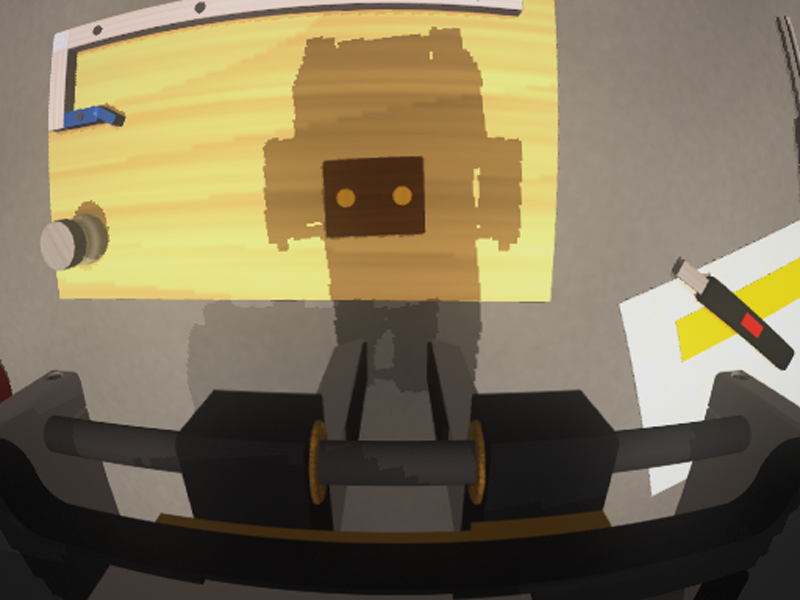

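The wrist view shows the spacer discs at (346,198) and (402,196), the near board corners at (61,298) and (551,301), and the rail's inner top edge running from (76,50) to (521,11).

```bash
python3 - <<'E'
from g import *
o=np.load("w1.npz"); cr=lambda a:(np.array(a,float)+.5)/1.5625-.5
px=cr([[61,298],[551,301],[76,50],[521,11]]); z=[.009,.009,.023,.023]
J=np.array([[-115,200],[-115,-200],[90,170],[90,-172]])/1e3
p,e=fit(J,wristray(px,z,o["p"],o["q"])); print(p,e*1e3)
s=wristray(cr([[346,198],[402,196],[323,161],[423,157]]),.027,o["p"],o["q"]); j=toj(p,s);print(j*1e3,j[:2].mean(0)*1e3)
print(toj(p,o["p"][:2])*1e3)
E
```

```text
[ 0.57463332 -0.01040454 -0.13366642] [[-1.5130593   0.65889562]
 [-2.19255269 -2.51285655]
 [ 3.91230635  6.78249748]
 [-0.20669437 -4.92853656]]
[[ -42.29695547  -52.94101139]
 [ -41.02878551  -88.45710588]
 [ -18.31862956  -38.24013841]
 [ -15.96936155 -101.47227486]] [-41.66287049 -70.69905863]
[[-104.94646491  -84.98612819]]
```

Call:
{"api": "drive_tool", "payload": {
  "series": [
    {"grip":0.47,"delta_pos":[0,-0.053,0.12],"turn":0.0},
    {"grip":0.47,"delta_pos":[0,-0.053,0.24],"turn":0},
    {"grip":0.47,"delta_pos":[0,-0.053,0.33],"turn":0},
    {"grip":0.47,"delta_pos":[0,-0.053,0.39],"turn":0},
    {"grip":0.47,"delta_pos":[0,-0.053,0.42],"turn":0},
    {"grip":0.47,"delta_pos":[0,-0.053,0.43],"turn":0},
    {"grip":0.47,"delta_pos":[0,-0.053,0.43],"turn":0},
    {"grip":0.47,"delta_pos":[0,-0.053,0.43],"turn":0}
  ]
}}

```text
t: 2.2
ee_pos: [0.4617, -0.0677, 0.0175]
tcp_rot: [0.998, -0.066, 0.001, 0.0]
wrist_force: [-0.2, -0.1, 0.4]
gripper_width: 0.0247
finger_force: 0.0
```

```bash
python3 -c "
from g import *
where(); go(57-8-20,-72,16,0)"
```

```text
t 2.2 jig [[-106.1550947  -75.0912292]] 17.455195074536086 ang -0.002164381027673995 F [-0.21880513 -0.10215063  0.44120491] w 0.024746788972151688 q7 -1.7684428329578241
delta [ 0.4505 -0.0113  0.0054] turn -0.0007
```

Call:
{"api": "drive_tool", "payload": {
  "series": [
    {"grip":0.47,"delta_pos":[0.04,-0.008,0.002],"turn":0},
    {"grip":0.47,"delta_pos":[0.08,-0.008,0.002],"turn":0},
    {"grip":0.47,"delta_pos":[0.11,-0.008,0.002],"turn":0},
    {"grip":0.47,"delta_pos":[0.14,-0.008,0.002],"turn":0},
    {"grip":0.47,"delta_pos":[0.17,-0.008,0.002],"turn":0},
    {"grip":0.47,"delta_pos":[0.2,-0.008,0.002],"turn":0},
    {"grip":0.47,"delta_pos":[0.23,-0.008,0.002],"turn":0},
    {"grip":0.47,"delta_pos":[0.26,-0.008,0.002],"turn":0}
  ]
}}

```text
t: 2.87
ee_pos: [0.5396, -0.075, 0.0159]
tcp_rot: [0.998, -0.065, -0.0, -0.0]
wrist_force: [-1.7, -0.5, 1.1]
gripper_width: 0.0247
finger_force: 0.8
```

Call:
{"api": "drive_tool", "payload": {
  "series": [
    {"grip":0.47,"delta_pos":[0.03,0,0],"turn":0},
    {"grip":0.47,"delta_pos":[0.06,0,0],"turn":0},
    {"grip":0.47,"delta_pos":[0.09,0,0],"turn":0},
    {"grip":0.47,"delta_pos":[0.12,0,0],"turn":0},
    {"grip":0.47,"delta_pos":[0.14,0,0],"turn":0},
    {"grip":0.47,"delta_pos":[0.16,0,0],"turn":0},
    {"grip":0.47,"delta_pos":[0.17,0,0],"turn":0},
    {"grip":0.47,"delta_pos":[0.18,0,0],"turn":0}
  ]
}}

```text
t: 3.53
ee_pos: [0.5925, -0.0819, 0.0157]
tcp_rot: [0.998, -0.065, -0.0, -0.0]
wrist_force: [-1.2, 0.6, 0.3]
gripper_width: 0.0249
finger_force: 0.7
```

```bash
python3 -c "
from g import *
where(); go(32,-72,16,0)"
```

```text
t 3.5333 jig [[ 25.33812107 -72.30818686]] 15.741178822394616 ang -0.001364819856707583 F [-1.15301082  0.56226021  0.28637801] w 0.02493650454925202 q7 -1.7516031791590703
delta [ 0.0222 -0.0011 -0.0009] turn -0.0004
```

Call:
{"api": "drive_tool", "payload": {
  "series": [
    {"grip":0.47,"delta_pos":[0.005,0,0],"turn":0},
    {"grip":0.47,"delta_pos":[0.01,0,0],"turn":0},
    {"grip":0.47,"delta_pos":[0.015,0,0],"turn":0},
    {"grip":0.47,"delta_pos":[0.018,0,0],"turn":0},
    {"grip":0.47,"delta_pos":[0.018,0,0],"turn":0}
  ]
}}

```text
t: 3.95
ee_pos: [0.5972, -0.0825, 0.0158]
tcp_rot: [0.998, -0.065, -0.001, -0.0]
wrist_force: [-4.0, 1.2, 3.3]
gripper_width: 0.0251
finger_force: 2.0
```

Call:
{"api": "drive_tool", "payload": {
  "series": [
    {"grip":0.47,"delta_pos":[0.005,0,0],"turn":0},
    {"grip":0.47,"delta_pos":[0.008,0,0],"turn":0},
    {"grip":0.47,"delta_pos":[0.008,0,0],"turn":0}
  ]
}}

```text
t: 4.2
ee_pos: [0.5974, -0.0825, 0.0156]
tcp_rot: [0.998, -0.065, -0.003, 0.0]
wrist_force: [-20.6, 2.8, 16.9]
gripper_width: 0.0249
finger_force: 10.3
```

Firm contact at about 20 N. I'll back off, lift and look.

Call:
{"api": "drive_tool", "payload": {
  "series": [
    {"grip":0.47,"delta_pos":[-0.02,0,0],"turn":0},
    {"grip":0.47,"delta_pos":[-0.08,0,0],"turn":0},
    {"grip":0.47,"delta_pos":[-0.16,0,0],"turn":0},
    {"grip":0.47,"delta_pos":[-0.2,0,-0.1],"turn":0},
    {"grip":0.47,"delta_pos":[-0.2,0,-0.22],"turn":0},
    {"grip":0.47,"delta_pos":[-0.2,0,-0.3],"turn":0},
    {"grip":0.47,"delta_pos":[-0.2,0,-0.3],"turn":0},
    {"grip":0.66,"delta_pos":[-0.2,0,-0.3],"turn":0}
  ]
}}

```text
t: 4.87
ee_pos: [0.5415, -0.0753, 0.1073]
tcp_rot: [0.998, -0.065, 0.002, 0.0]
wrist_force: [-0.6, -0.1, -0.2]
gripper_width: 0.021
finger_force: 0.0
```

```bash
python3 - <<'E'
from g import *
import cv2
o=monitor.get_obs(); im=imaging.capture("wrist")
cv2.imwrite("pics/w2.png",cv2.resize(im[:,:,::-1],(800,600),interpolation=cv2.INTER_CUBIC))
np.savez("w2.npz",p=o["ee_pos"],q=o["tcp_rot"])
where()
E
```

```text
t 4.9167 jig [[-26.85809991 -72.38309764]] 106.03794743814868 ang -0.0014557738110872465 F [-1.85791536 -0.3784307  -0.11951637] w 0.01811228933680619 q7 -1.7239709082556367
```

View pics/w2.png

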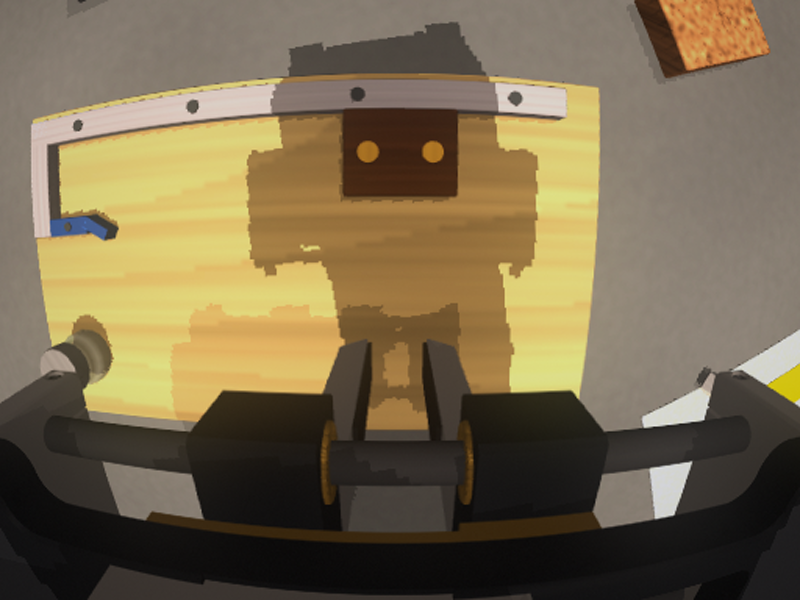

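The spacer sits flush against the rail. Its discs are at (368,152) and (432,151), the rail's near-end edge at (567,118), and the inside corner at about (49,144).

```bash
python3 - <<'E'
from g import *
o=np.load("w2.npz"); cr=lambda a:(np.array(a,float)+.5)/1.5625-.5
w=wristray(cr([[368,152],[432,151],[567,118],[49,144],[400,110],[200,122]]),[.027,.027,.023,.023,.023,.023],o["p"],o["q"]); print(toj(P,w)*1e3)
go(30-25,-72-32-8-30,106,np.pi/2)
E
```

```text
[[  63.60964895  -57.39906681]
 [  64.16610965  -92.61547023]
 [  87.99694084 -172.59257678]
 [  89.75058014  165.83467715]
 [  87.94904188  -75.06716357]
 [  87.64334824   43.36094413]]
delta [0.1065 0.2319 0.0003] turn -0.5005
```

Call:
{"api": "drive_tool", "payload": {
  "series": [
    {"grip":0.66,"delta_pos":[0.29,0.26,0],"turn":-0.25},
    {"grip":0.66,"delta_pos":[0.29,0.26,0],"turn":-0.25},
    {"grip":0.66,"delta_pos":[0.29,0.26,0],"turn":-0.25},
    {"grip":0.66,"delta_pos":[0.29,0.26,0],"turn":-0.25},
    {"grip":0.66,"delta_pos":[0.29,0.26,0],"turn":-0.25},
    {"grip":0.66,"delta_pos":[0.29,0.26,0],"turn":-0.25},
    {"grip":0.66,"delta_pos":[0.29,0.26,0],"turn":-0.25},
    {"grip":0.66,"delta_pos":[0.29,0.26,0],"turn":-0.25}
  ]
}}

```text
t: 5.58
ee_pos: [0.616, -0.1637, 0.1042]
tcp_rot: [0.947, 0.322, -0.001, -0.001]
wrist_force: [0.2, 0.0, -0.1]
gripper_width: 0.0158
finger_force: 0.0
```

Call:
{"api": "drive_tool", "payload": {
  "series": [
    {"grip":0.66,"delta_pos":[0,0,0],"turn":-0.25},
    {"grip":0.66,"delta_pos":[0,0,0],"turn":-0.25},
    {"grip":0.66,"delta_pos":[0,0,0],"turn":-0.25},
    {"grip":0.66,"delta_pos":[0,0,0],"turn":-0.25},
    {"grip":0.66,"delta_pos":[0,0,0],"turn":-0.25},
    {"grip":0.66,"delta_pos":[0,0,0],"turn":-0.25},
    {"grip":0.66,"delta_pos":[0,0,0],"turn":-0.25},
    {"grip":0.66,"delta_pos":[0,0,0],"turn":-0.25}
  ]
}}

```text
t: 6.25
ee_pos: [0.6162, -0.1637, 0.1048]
tcp_rot: [0.752, 0.659, -0.0, -0.001]
wrist_force: [-0.2, 0.5, 0.8]
gripper_width: 0.0162
finger_force: 0.0
```

```bash
python3 -c "
from g import *
where(); go(61,-150,16,np.pi/2)"
```

```text
t 6.25 jig [[  59.4018135  -150.38016565]] 104.76233024188309 ang 1.5693442036230907 F [-0.15805682  0.46540009  0.79531925] w 0.016242948297899722 q7 -0.1957887281807182
delta [0.0011 0.0057 0.2959] turn -0.0005
```

Call:
{"api": "drive_tool", "payload": {
  "series": [
    {"grip":0.66,"delta_pos":[0,0.005,0.1],"turn":0},
    {"grip":0.66,"delta_pos":[0,0.005,0.2],"turn":0},
    {"grip":0.66,"delta_pos":[0,0.005,0.26],"turn":0},
    {"grip":0.66,"delta_pos":[0,0.005,0.29],"turn":0},
    {"grip":0.66,"delta_pos":[0,0.005,0.296],"turn":0},
    {"grip":0.66,"delta_pos":[0,0.005,0.296],"turn":0},
    {"grip":0.66,"delta_pos":[0,0.005,0.296],"turn":0}
  ]
}}

```text
t: 6.83
ee_pos: [0.6189, -0.1639, 0.0181]
tcp_rot: [0.752, 0.659, 0.0, 0.001]
wrist_force: [0.4, 0.5, 0.5]
gripper_width: 0.0159
finger_force: 0.0
```

```bash
python3 -c "
from g import *
where(); go(61,-115,16,np.pi/2); go(62.5,20,16,np.pi/2)"
```

```text
t 6.8333 jig [[  62.07939419 -150.29456137]] 18.143091845374013 ang 1.5685495997791792 F [0.36995017 0.45644812 0.53638634] w 0.015935657412670556 q7 -0.24714779357432096
delta [ 0.1176 -0.0039  0.0071] turn -0.0007
delta [5.677e-01 1.000e-04 7.100e-03] turn -0.0007
```

Call:
{"api": "drive_tool", "payload": {
  "series": [
    {"grip":0.66,"delta_pos":[0.05,-0.003,0.006],"turn":0},
    {"grip":0.66,"delta_pos":[0.08,-0.003,0.006],"turn":0},
    {"grip":0.66,"delta_pos":[0.1,-0.003,0.006],"turn":0},
    {"grip":0.66,"delta_pos":[0.12,-0.003,0.006],"turn":0},
    {"grip":0.66,"delta_pos":[0.14,-0.002,0.006],"turn":0},
    {"grip":0.66,"delta_pos":[0.165,-0.001,0.006],"turn":0},
    {"grip":0.66,"delta_pos":[0.19,0,0.006],"turn":0},
    {"grip":0.66,"delta_pos":[0.215,0.001,0.006],"turn":0}
  ]
}}

```text
t: 7.5
ee_pos: [0.6268, -0.0997, 0.0152]
tcp_rot: [0.752, 0.659, -0.0, -0.0]
wrist_force: [-2.0, -2.2, 1.7]
gripper_width: 0.0162
finger_force: 1.4
```

Call:
{"api": "drive_tool", "payload": {
  "series": [
    {"grip":0.66,"delta_pos":[0.03,0.001,0],"turn":0},
    {"grip":0.66,"delta_pos":[0.06,0.001,0],"turn":0},
    {"grip":0.66,"delta_pos":[0.09,0.002,0],"turn":0},
    {"grip":0.66,"delta_pos":[0.12,0.002,0],"turn":0},
    {"grip":0.66,"delta_pos":[0.15,0.003,0],"turn":0},
    {"grip":0.66,"delta_pos":[0.18,0.003,0],"turn":0},
    {"grip":0.66,"delta_pos":[0.21,0.003,0],"turn":0},
    {"grip":0.66,"delta_pos":[0.24,0.004,0],"turn":0}
  ]
}}

```text
t: 8.17
ee_pos: [0.6375, -0.0278, 0.0152]
tcp_rot: [0.752, 0.659, -0.0, -0.0]
wrist_force: [-1.7, -1.4, 0.2]
gripper_width: 0.016
finger_force: 0.9
```

```bash
python3 - <<'E'
from g import *
import cv2
o=monitor.get_obs(); im=imaging.capture("wrist")
cv2.imwrite("pics/w3.png",cv2.resize(im[:,:,::-1],(800,600),interpolation=cv2.INTER_CUBIC))
where(); go(63,98,16,np.pi/2)
E
```

```text
t 8.2167 jig [[ 62.93075118 -10.63290297]] 15.360948878417712 ang 1.571356716202711 F [-0.86113082  2.24718259 -0.01928453] w 0.015756954367881704 q7 -0.4672646272320219
delta [ 0.3621  0.0004 -0.0017] turn 0.0002
```

View pics/w3.png

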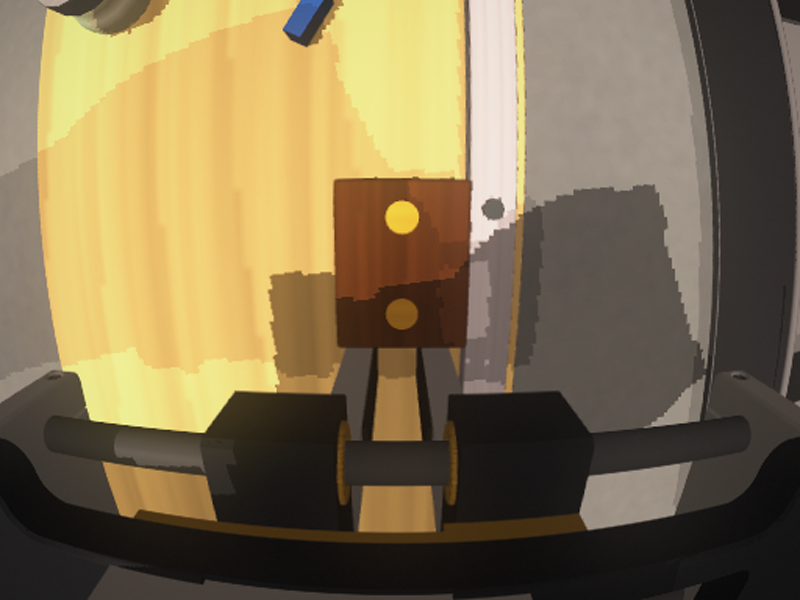

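The spacer is square on the fingers and flush with the rail (its right edge at column 470), and the lip is ahead at (305,20). Carrying on.

Call:
{"api": "drive_tool", "payload": {
  "series": [
    {"grip":0.66,"delta_pos":[0.03,0.001,0],"turn":0},
    {"grip":0.66,"delta_pos":[0.06,0.001,0],"turn":0},
    {"grip":0.66,"delta_pos":[0.09,0.001,0],"turn":0},
    {"grip":0.66,"delta_pos":[0.12,0.002,0],"turn":0},
    {"grip":0.66,"delta_pos":[0.15,0.002,0],"turn":0},
    {"grip":0.66,"delta_pos":[0.18,0.002,0],"turn":0},
    {"grip":0.66,"delta_pos":[0.21,0.003,0],"turn":0},
    {"grip":0.66,"delta_pos":[0.235,0.003,0],"turn":0}
  ]
}}

```text
t: 8.88
ee_pos: [0.6476, 0.0424, 0.0152]
tcp_rot: [0.752, 0.66, 0.0, -0.0]
wrist_force: [-0.9, -1.3, -0.1]
gripper_width: 0.0157
finger_force: 0.5
```

Call:
{"api": "drive_tool", "payload": {
  "series": [
    {"grip":0.66,"delta_pos":[0.02,0.001,0],"turn":0},
    {"grip":0.66,"delta_pos":[0.04,0.001,0],"turn":0},
    {"grip":0.66,"delta_pos":[0.06,0.001,0],"turn":0},
    {"grip":0.66,"delta_pos":[0.075,0.002,0],"turn":0},
    {"grip":0.66,"delta_pos":[0.085,0.002,0],"turn":0},
    {"grip":0.66,"delta_pos":[0.09,0.002,0],"turn":0},
    {"grip":0.66,"delta_pos":[0.095,0.002,0],"turn":0}
  ]
}}

```text
t: 9.47
ee_pos: [0.6519, 0.0691, 0.0153]
tcp_rot: [0.752, 0.659, -0.0, 0.0]
wrist_force: [-2.3, -3.4, 3.3]
gripper_width: 0.0162
finger_force: 1.6
```

```bash
python3 -c "
from g import *
where(); go(63.5,98,16,np.pi/2)"
```

```text
t 9.4667 jig [[64.75705432 85.0471687 ]] 15.26265482550284 ang 1.569241370192807 F [-2.28402215 -3.39246807  3.28015658] w 0.016184529614555583 q7 -0.609336806309284
delta [ 0.0432 -0.0043 -0.0025] turn -0.0005
```

Call:
{"api": "drive_tool", "payload": {
  "series": [
    {"grip":0.66,"delta_pos":[0.006,0,0],"turn":0},
    {"grip":0.66,"delta_pos":[0.012,0,0],"turn":0},
    {"grip":0.66,"delta_pos":[0.018,0,0],"turn":0},
    {"grip":0.66,"delta_pos":[0.023,0,0],"turn":0},
    {"grip":0.66,"delta_pos":[0.026,0,0],"turn":0},
    {"grip":0.66,"delta_pos":[0.026,0,0],"turn":0}
  ]
}}

```text
t: 9.97
ee_pos: [0.6529, 0.0775, 0.0153]
tcp_rot: [0.752, 0.66, 0.0, -0.0]
wrist_force: [-1.2, 0.4, 0.2]
gripper_width: 0.0159
finger_force: 0.0
```

Call:
{"api": "drive_tool", "payload": {
  "series": [
    {"grip":0.66,"delta_pos":[0.005,0,0],"turn":0},
    {"grip":0.66,"delta_pos":[0.008,0,0],"turn":0},
    {"grip":0.66,"delta_pos":[0.008,0,0],"turn":0}
  ]
}}

```text
t: 10.22
ee_pos: [0.6532, 0.0796, 0.0153]
tcp_rot: [0.752, 0.659, 0.0, -0.0]
wrist_force: [1.0, 0.8, -0.2]
gripper_width: 0.0158
finger_force: 0.0
```

Call:
{"api": "drive_tool", "payload": {
  "series": [
    {"grip":0.66,"delta_pos":[0.005,0,0],"turn":0},
    {"grip":0.66,"delta_pos":[0.01,0,0],"turn":0},
    {"grip":0.66,"delta_pos":[0.01,0,0],"turn":0}
  ]
}}

```text
t: 10.47
ee_pos: [0.6533, 0.0803, 0.0152]
tcp_rot: [0.752, 0.659, -0.001, 0.001]
wrist_force: [-3.6, -9.0, 6.2]
gripper_width: 0.016
finger_force: 4.9
```

Call:
{"api": "drive_tool", "payload": {
  "series": [
    {"grip":0.66,"delta_pos":[0.005,0,0],"turn":0},
    {"grip":0.66,"delta_pos":[0.01,0,0],"turn":0},
    {"grip":0.66,"delta_pos":[0.01,0,0],"turn":0}
  ]
}}

```text
t: 10.72
ee_pos: [0.6533, 0.0804, 0.0152]
tcp_rot: [0.753, 0.658, -0.003, 0.002]
wrist_force: [-9.6, -22.0, 14.5]
gripper_width: 0.0154
finger_force: 11.2
```

Hard stop reached at about 24 N. I'll withdraw and check.

Call:
{"api": "drive_tool", "payload": {
  "series": [
    {"grip":0.66,"delta_pos":[-0.02,-0.003,0],"turn":0},
    {"grip":0.66,"delta_pos":[-0.08,-0.006,0],"turn":0},
    {"grip":0.66,"delta_pos":[-0.16,-0.006,-0.02],"turn":0},
    {"grip":0.66,"delta_pos":[-0.22,-0.006,-0.12],"turn":0},
    {"grip":0.66,"delta_pos":[-0.25,-0.006,-0.25],"turn":0},
    {"grip":0.66,"delta_pos":[-0.25,-0.006,-0.35],"turn":0},
    {"grip":0.66,"delta_pos":[-0.25,-0.006,-0.4],"turn":0},
    {"grip":0.66,"delta_pos":[-0.25,-0.006,-0.4],"turn":0}
  ]
}}

```text
t: 11.38
ee_pos: [0.6442, 0.0113, 0.1393]
tcp_rot: [0.752, 0.659, 0.002, 0.002]
wrist_force: [0.9, 1.1, 0.3]
gripper_width: 0.0159
finger_force: 0.0
```

```bash
python3 - <<'E'
from g import *
import cv2
o=monitor.get_obs(); im=imaging.capture("wrist")
cv2.imwrite("pics/w4.png",cv2.resize(im[:260,120:440,::-1],None,fx=2.3,fy=2.3,interpolation=cv2.INTER_CUBIC))
where()
E
```

```text
t 11.4333 jig [[63.63536423 26.55160187]] 136.93629776795353 ang 1.5692345195686466 F [ 0.65290624  0.6528173  -0.73625439] w 0.01589470849984199 q7 -0.459396709287206
```

View pics/w4.png

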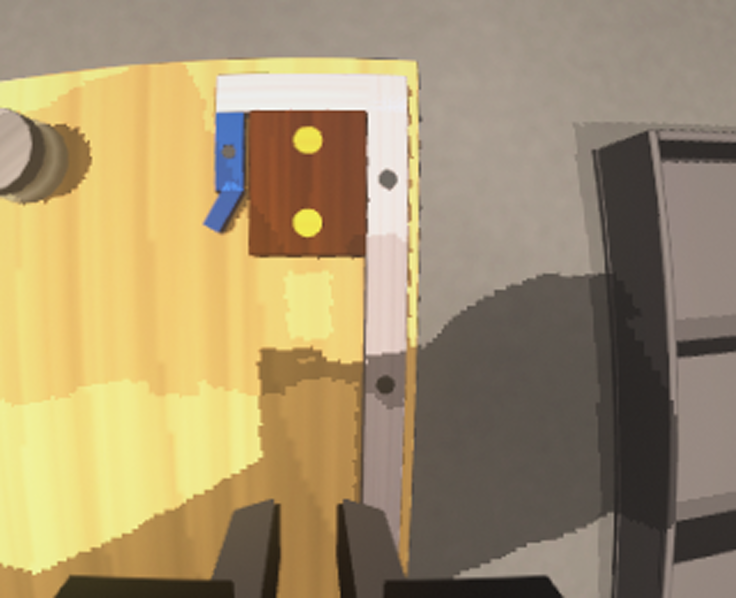

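The spacer (crop 249–367, 111–256) is fully home against the rail and the stop. The lip gap is on its left, and the jar is untouched at (15,150). The arm is clear, so I'm handing in.

```bash
python3 -c "
from plant import ticket
print(ticket.hand_in())"
```

```text
the job is handed in; nothing more can be done
None
```

The spacer was pushed flat to the rail, slid along it into the pocket and fully home against the end stop; the arm is clear, the jar looked undisturbed in the last picture, and the job is handed in at about 11.4 s of the 51 s allowed.

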